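# Switch off the curing lamp and open the curing cabinet

## Robot

A 7-joint arm with a two-finger parallel gripper is mounted at the origin on the work surface. World frame = base frame: x ahead of the robot, y to its left, z up, the work surface at z = 0. Lengths are in m, angles in rad, forces in N, time in s.
With the tool pointing down it reaches from about 0.425 to 1.025 m from the base axis. Payload 9.4 kg.
Tool frame: the origin (TCP) lies at the very end of the fingers, on their centre line; the grasp point (between the pads) lies 19 mm behind it; x points along the fingers, y is the direction in which the jaws open and shut, and the axes are right-handed (so a half turn about x gives the same grasp; the last joint's range is limited). The gripper opens to 93 mm and grips with 3 to 60 N. Pads are 15 mm wide; open, the fingers measure 128 mm over their backs; the gripper's body (75 mm by 188 mm) begins 65 mm behind the grasp point.
Start: joints at [-1.314, 0.599, -0.003, 1.599, 0.002, 0.943, -0.08], TCP at [0.238, 0.685, 0.219] pointing down, gripper open.
Joint ranges: [-2.57, 2.57], [-0.35, 1.97], [-1.29, 1.29], [0.11, 2.56], [-1.05, 4.19], [0.11, 1.86], [-2.63, 2.63]. Speed limits (rad/s): [2.22, 2.22, 3.01, 3.01, 3.14, 3.14, 3.14].

## Interface

Orientations are given as a unit quaternion [x, y, z, w].
In Python, from rig import ctrl, kinematics, optics, monitor gives the robot as it stands. Calls block until the motion is done:
- ctrl.move_to(position, orientation): joint-space move of the TCP to a pose.
- ctrl.move_straight(position, rotation=None, vel=0.15): straight line of the TCP; rotation=None keeps the orientation; vel is the mean speed in m/s.
- ctrl.set_joints(angles): joint-space move.
- ctrl.open_jaws() and ctrl.clamp(f_grip=None): open the fingers fully, or close them until they stop; f_grip is the grip in N (None keeps the last).
- ctrl.dwell(seconds).
- kinematics.inverse_kinematics(position, orientation): joint angles nearest the present ones, or None.
- optics.grab_frame(name): name is "side" or "top"; returns a dict with "color" (420x560x3 uint8, red, green, blue), "camera_matrix" (3x3 intrinsics, pixels), "R" (3x3) and "t" (3): a world point X has camera coordinates R X + t. Camera axes: x right, y down, z forward; pixel columns grow to the right and rows downward; lengths in m; the calibration is good to about 2 mm. A picture is of the moment at which its call begins. There is no depth.
A pose or a line that the arm cannot do raises ctrl.Unreachable and nothing moves.
- ctrl.hand_in(): hands the job in, once; it reports no verdict.
Readings, each from a call of its own:
- monitor.current_t(): time.
- monitor.current_qpos(): joint angles.
- monitor.current_dq(): joint speeds.
- monitor.current_joint_torque(): joint torques, N m.
- monitor.current_tcp_pos(): TCP position.
- monitor.current_eef_rot(): TCP orientation.
- monitor.current_force(): force on the tool from outside, world axes, zero at the start.
- monitor.current_ft_torque(): the same for the moment, N m.
- monitor.current_gripper_width(): finger opening in m.
Only numpy, scipy, OpenCV 4.12 (cv2) and the standard library are available. Lean on these libraries where they do the work, as an engineer would, in place of code of your own. Each camera call takes 0.05 s, during which the arm holds its last target.

## Task

The painted pots in the curing cabinet are ready. First switch its lamp off: lift the red hinged guard on the roof, flip the toggle beneath it right over to the other side, and close the guard again. Then, without forcing it, press down the yellow thumb lever so that the latch bar rises out of its catch, draw the gate out while the lever is held down, swing the gate wide open, about square to the cabinet front, and let the lever go so that the bar drops back; leave the pots inside and the tin and bottle on the bench where they stand.

Things in the scene. Friction and masses are not known exactly. Their poses are not given: they have to be found in the camera images.
- cabinet: Grey sheet-metal bench cabinet, 220 mm deep (its x), 270 mm wide (its y), 160 mm high, fixed to the bench; origin at the centre of its underside, z up. Its front (gate side) faces its own -x, which points roughly to world +y; its own +y points roughly away from the robot. The gate leaf covers the front and is hinged at the front's +y end.
- gate (a joint): Hinge of the green-framed amber gate, rad: 0 closed, grows as the free edge swings out of the cabinet front (to the cabinet's -x), stop at 1.75. Vertical axis. Stays where it is left; friction about 0.15 N m. Leaf 190 mm wide, 12 mm thick, 134 mm high, its top 144 mm above the bench. Latched, it has about 0.02 rad of play.
- gate_hinge (a point): On the gate's vertical hinge axis, 75 mm above the bench. Axes turn with the gate: the leaf runs 190 mm along -y from here, its outer face looks to -x and lies 12 mm out (x = -12 mm).
- gate_edge (a point): Top corner of the gate's free edge, mid thickness, 190 mm from the hinge axis and 144 mm above the bench. Axes as gate_hinge.
- latch (a joint): Turn of the steel latch bar about its pivot on the gate, rad: 0 dropped (rest), grows as the thumb lever is pressed and the bar's tip rises, limit 0.55. Weighted: falls back when let go; pressing takes about 2 N until the bar meets the catch's keeper overhead, a hard stop. The catch's height differs each time: the bar clears its prong at 0.13 to 0.41 and meets the keeper only 0.06 to 0.1 beyond.
- latch_tip (a point): Free end of the bar (8 mm thick, 16 mm high), 88 mm from its pivot, away from the gate hinge; closed, it lies in a C-shaped catch on the cabinet's front post, behind the prong and under the keeper. Press by feel to the keeper, stay at that depth until the gate is out by 0.15 rad. The pivot axis is level, square to the leaf, 135 mm from the hinge axis, 125 mm above the bench.
- thumb_lever: Yellow tray-like thumb lever, one piece with the latch bar, outside the gate, on the hinge side of the bar's pivot. Floor 50 mm (x) by 46 mm (y); a lip 16 mm high along its outer (-x) side, so a fingertip in the tray can also pull the gate; a 6 mm lip at its +y end; open towards the gate. Origin: centre of the floor's upper face. Axes as gate_hinge, tilting with the bar. Over 35 N on it is forcing.
- lever_pad (a point): Centre of the upper face of the thumb lever's floor, the place to press: 58 mm from the bar's pivot. At rest 129 mm above the bench, 77 mm from the gate hinge axis along the leaf and 42 mm out from it (30 mm out from the gate's outer face). It goes down 12 to 28 mm, differing each time, until the bar meets the keeper. Axes as thumb_lever.
- switch_box: Black plate 130 mm (x) by 96 mm (y) by 12 mm on the cabinet roof, fixed there; origin at the centre of its underside, 160 mm above the bench. Its own -x end (front of the guard) points roughly to the robot, its y axis is the line along which the toggle flips.
- cover (a joint): Hinge of the red hood-shaped guard over the toggle, rad: 0 shut, grows as its front rises and it swings over backwards, stop at 1.55. Level axis along switch_box y at its +x end. Past about 0.9 it falls open onto the stop by itself; pushed back below 0.7 it falls shut. Hood 100 mm long, 84 mm wide, 68 mm high, 90 g; only the toggle is under it.
- cover_hinge (a point): Middle of the guard's hinge axis, 57 mm from the switch_box origin along its +x and 13 mm above its underside. Axes turn with the guard; shut, they are those of switch_box (the guard extends to -x).
- cover_fin (a point): Grip point of the red upright fin on top of the guard: a tab 12 mm thick (y), 28 mm long (x), standing 49 mm above the hood's top. This point lies on its centre line 15 mm below its tip; shut, it is 84 mm in front of the hinge axis and 102 mm above it, so it moves on an arc of radius 132 mm. Pinched across y it can turn between the fingers. Axes as the guard's.
- toggle (a joint): White-tipped toggle under the guard, rad: 0 lamp on (leaning 0.45 rad to switch_box -y), 0.9 lamp off (leaning 0.45 rad to switch_box +y). It stays where it is left; takes about 1.5 N at its tip.
- toggle_tip (a point): Centre of the toggle's white ball tip (diameter 16 mm), 40 mm from its pivot; about 54 mm above the underside of switch_box at either end.
- toggle_pivot (a point): The toggle's pivot, fixed on switch_box 5 mm in front of its origin and 18 mm above its underside. Axes as switch_box.
- tin: Closed yellow paint tin, 88 mm diameter, 96 mm high, on the bench outside the gate's sweep. Origin under its centre. To be left alone.
- varnish: Amber bottle, 60 mm diameter, 130 mm high, on the bench outside the gate's sweep. Origin under its centre. To be left alone.
- vase_a: Blue glazed pot, 64 mm diameter, 80 mm high, inside the cabinet. Origin under its centre. To be left alone.
- vase_b: Terracotta pot, 64 mm diameter, 80 mm high, inside the cabinet. Origin under its centre. To be left alone.

How it is judged:
By the outcome, as a careful person would: the job done as asked, in the order asked, and still so for the second after the job is handed in, with the robot touching nothing.
It also fails if it takes over 64 s, if anything falls off the work surface, if the arm or the gripper's body presses on something with over 40 N, if the wrist force passes 120 N, or if a joint passes its speed limit or range.

## Working session

There is one attempt and no reset: what is moved stays moved. The work goes in short steps, each a Python script; the robot and the scene stay as the last script left them, time stands still between calls to the robot, and variables do not carry over. Pictures are saved under pics/ and viewed, and the job is handed in when it is done.

```bash
ls; mkdir -p pics; python3 - <<'E'
from rig import ctrl, kinematics, optics, monitor
import cv2, numpy as np
for n in ("side","top"):
    f=optics.grab_frame(n)
    cv2.imwrite(f"pics/{n}0.png",f["color"][:,:,::-1])
    np.savez(f"pics/{n}0.npz",**f)
    print(n,f["camera_matrix"].tolist(),np.round(f["R"],4).tolist(),np.round(f["t"],4).tolist(), (-f["R"].T@f["t"]).round(3))
print(monitor.current_t(),monitor.current_tcp_pos(),monitor.current_eef_rot(),monitor.current_force(),monitor.current_gripper_width())
E
```

```text
pics
side [[389.57772011321106, 0.0, 273.09776033543653], [0.0, 389.57772011321106, 206.43678826429309], [0.0, 0.0, 1.0]] [[0.9797, 0.2, 0.0164], [0.1677, -0.7706, -0.6149], [-0.1103, 0.6051, -0.7885]] [-0.5351, 0.0748, 0.8964] [ 0.611 -0.378  0.762]
top [[434.9579003350288, 0.0, 283.8328006168504], [0.0, 434.9579003350288, 215.8618902551256], [0.0, 0.0, 1.0]] [[0.0266, -0.9996, 0.0127], [-0.9927, -0.0279, -0.1175], [0.1178, -0.0095, -0.993]] [0.0629, 0.5473, 1.0125] [0.422 0.088 1.069]
0.1 [0.23741262 0.68457827 0.21783851] [ 0.11696305  0.69731504 -0.11794032  0.6972528 ] [0.09650309 0.65349507 1.23055376] 0.09283096958292948
```

View pics/side0.png

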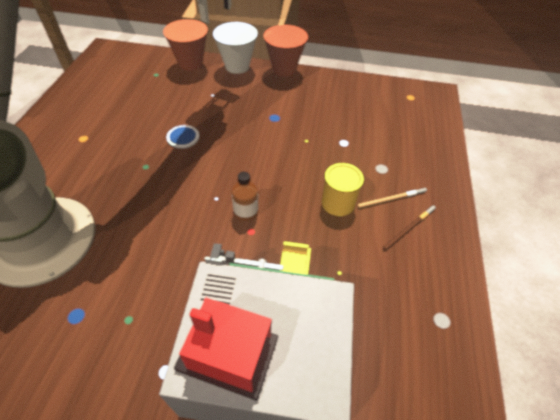

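View pics/top0.png

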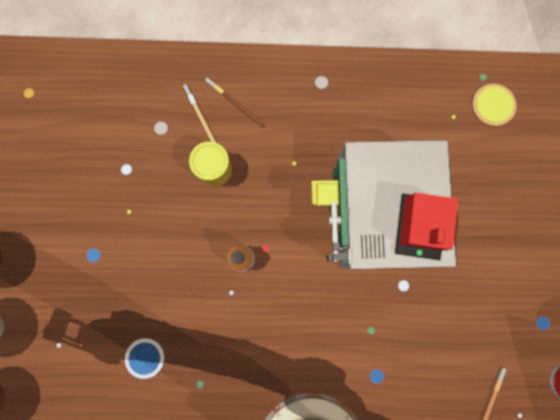

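```bash
python3 - <<'E'
import cv2
a=cv2.imread('pics/top0.png')[125:285,295:475]
cv2.imwrite('pics/topc.png',cv2.resize(a,None,fx=4,fy=3.75*1,interpolation=cv2.INTER_CUBIC)[:600])
a=cv2.imread('pics/side0.png')[230:420,160:370]
cv2.imwrite('pics/sidec.png',cv2.resize(a,None,fx=3,fy=3,interpolation=cv2.INTER_CUBIC))
E
```

```text
(no output)
```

View pics/topc.png

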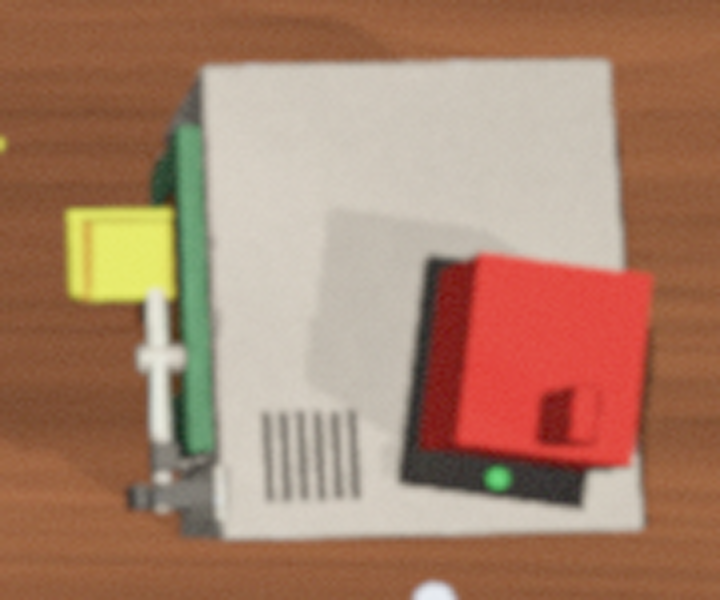

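View pics/sidec.png

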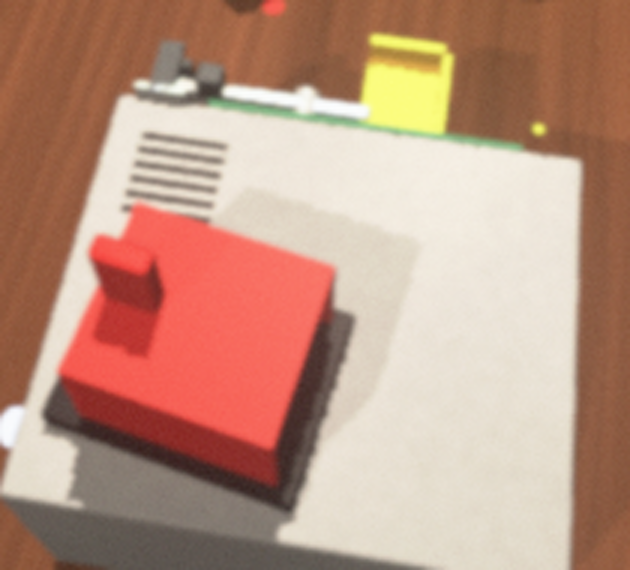

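```bash
cat > h.py <<'E'
import numpy as np, cv2
from scipy.optimize import least_squares
from scipy.spatial.transform import Rotation as Rn
C={n:dict(np.load(f'pics/{n}0.npz')) for n in('side','top')}
def proj(n,X,c=None):
    c=c or C[n]; X=np.atleast_2d(X); p=X@c['R'].T+c['t']; p=p@c['camera_matrix'].T; return p[:,:2]/p[:,2:]
def P(pose,L):
    x,y,th=pose; L=np.atleast_2d(L); c,s=np.cos(th),np.sin(th)
    return np.c_[x+c*L[:,0]-s*L[:,1], y+s*L[:,0]+c*L[:,1], L[:,2]]
def fit(obs,x0):
    r=lambda p:np.concatenate([(proj(n,P(p,l))[0]-uv) for n,l,uv in obs])
    s=least_squares(r,x0); return s.x, s.fun.reshape(-1,2)
E
python3 - <<'E'
from h import *
T=lambda u,v:np.array([295+(u+.5)/4-.5,125+(v+.5)/3.75-.5])
S=lambda u,v:np.array([160+(u+.5)/3-.5,230+(v+.5)/3-.5])
z=.16
cab=[('top',(-.11,.135,z),T(203,67)),('top',(.11,.135,z),T(610,60)),('top',(.11,-.135,z),T(643,530)),('top',(-.11,-.135,z),T(220,537)),
('side',(-.11,-.135,z),S(120,95)),('side',(-.11,.135,z),S(582,160)),('side',(.11,-.135,z),S(5,493))]
for sel in (cab,cab[:4],cab[4:]):
    p,r=fit(sel,[.6,-.15,-1.57]); print(p.round(4),r.round(1).tolist())
z=.172
sw=[('top',(-.065,.048,z),T(402,483)),('top',(-.065,-.048,z),T(582,506)),('top',(.065,.048,z),T(430,257)),
('side',(-.065,-.048,z),S(45,412)),('side',(.065,-.048,z),S(292,503)),('side',(.065,.048,z),S(355,315))]
for sel in (sw,sw[:3],sw[3:]):
    p,r=fit(sel,[.6,-.2,0]); print(p.round(4),r.round(1).tolist())
E
```

```text
[ 0.5653 -0.1648 -1.5204] [[-0.4, -0.8], [-0.6, -1.0], [-0.1, -0.5], [0.5, 0.2], [0.5, -0.8], [0.6, -0.4], [-2.3, 0.5]]
[ 0.5642 -0.165  -1.5255] [[-0.0, -0.6], [-0.1, -0.2], [-0.2, 0.3], [0.3, 0.4]]
[ 0.5663 -0.1642 -1.5142] [[0.6, -0.6], [0.8, -1.1], [-1.2, 0.9]]
[ 0.5157 -0.2054 -0.1182] [[-1.1, 0.2], [0.0, 0.8], [-1.0, -1.1], [-1.8, 0.5], [0.6, 1.3], [0.8, -1.0]]
[ 0.5157 -0.2068 -0.1169] [[-0.4, 0.2], [0.8, 0.8], [-0.4, -1.1]]
[ 0.5159 -0.2047 -0.1236] [[-1.6, -0.3], [0.6, 1.0], [1.1, -1.1]]
```

```bash
python3 - <<'E'
from h import *
T=lambda u,v:np.array([295+(u+.5)/4-.5,125+(v+.5)/3.75-.5])
S=lambda u,v:np.array([160+(u+.5)/3-.5,230+(v+.5)/3-.5])
z=.144
g=[('top',(0,0,z),T(200,125)),('top',(-.012,0,z),T(177,127)),('top',(0,-.19,z),T(214,453)),('top',(-.012,-.19,z),T(189,453)),
('top',(-.067,-.054,.145),T(65,208)),('top',(-.067,-.1,.145),T(70,298)),
('side',(-.067,-.1,.145),S(371,36)),('side',(-.067,-.054,.145),S(447,43)),('side',(-.012,0,z),S(523,147))]
for sel in (g,g[:4],g[:6],g[6:]):
    p,r=fit(sel,[.66,-.05,-1.52]); print(p.round(4),r.round(1).tolist())
p,r=fit(g,[.66,-.05,-1.52]);
pg=p
ps=np.array([.5157,-.2058,-.118]); pc=np.array([.565,-.1648,-1.52])
# hinge in cab frame
d=pg[:2]-pc[:2]; c,s=np.cos(pc[2]),np.sin(pc[2]); print('hinge in cab',c*d[0]+s*d[1],-s*d[0]+c*d[1])
print('pad',P(pg,(-.042,-.077,.129)),'fin',P(ps,(-.027,0,.275)),'pivot',P(ps,(-.005,0,.178)),'latchpivot',P(pg,(-.03,-.135,.125)))
def edges(im,n,pose,pts,col):
    q=proj(n,P(pose,pts))
    for a in range(len(q)):
        b=(a+1)%len(q); cv2.line(im,tuple(np.int32(q[a]*16*2+16)),tuple(np.int32(q[b]*16*2+16)),col,1,cv2.LINE_AA,4)
def box(x0,x1,y0,y1,z): return [(x0,y0,z),(x1,y0,z),(x1,y1,z),(x0,y1,z)]
for n in('side','top'):
    im=cv2.imread(f'pics/{n}0.png'); im=cv2.resize(im,None,fx=2,fy=2,interpolation=cv2.INTER_CUBIC)
    edges(im,n,pc,box(-.11,.11,-.135,.135,.16),(255,0,0))
    edges(im,n,ps,box(-.065,.065,-.048,.048,.172),(255,255,0))
    edges(im,n,ps,box(-.043,.057,-.042,.042,.241),(0,255,0))
    edges(im,n,ps,box(-.041,-.013,-.006,.006,.290),(255,255,255))
    edges(im,n,pg,box(-.012,0,-.19,0,.144),(255,0,255))
    edges(im,n,pg,box(-.067,-.017,-.1,-.054,.129),(255,0,255))
    edges(im,n,pg,box(-.067,-.064,-.1,-.054,.145),(0,0,0))
    w=im[440:840,300:760] if n=='side' else im[230:570,570:960]
    cv2.imwrite(f'pics/ov_{n}.png',cv2.resize(w,None,fx=1.4,fy=1.4))
E
```

```text
[ 0.663  -0.0476 -1.53  ] [[-1.2, -0.1], [-0.9, -0.6], [-2.0, -0.3], [-1.4, -0.2], [2.5, 2.4], [1.7, -0.5], [0.1, 1.0], [-0.8, 2.2], [0.9, -1.6]]
[ 0.6624 -0.0499 -1.5233] [[-0.1, 0.2], [0.1, -0.2], [-0.3, -0.0], [0.3, 0.1]]
[ 0.6634 -0.0475 -1.5243] [[-1.2, -0.3], [-0.9, -0.7], [-1.5, -0.5], [-0.9, -0.4], [2.6, 2.4], [1.9, -0.5]]
[ 0.6604 -0.0491 -1.5782] [[0.7, -0.5], [-0.4, 1.7], [-0.3, -1.1]]
hinge in cab -0.1120767542908609 0.103830392504438
pad [[ 0.5843582  -0.00876868  0.129     ]] fin [[ 0.48888776 -0.20262139  0.275     ]] pivot [[ 0.51073477 -0.20521137  0.178     ]] latchpivot [[ 0.52689541 -0.02312233  0.125     ]]
```

View pics/ov_side.png

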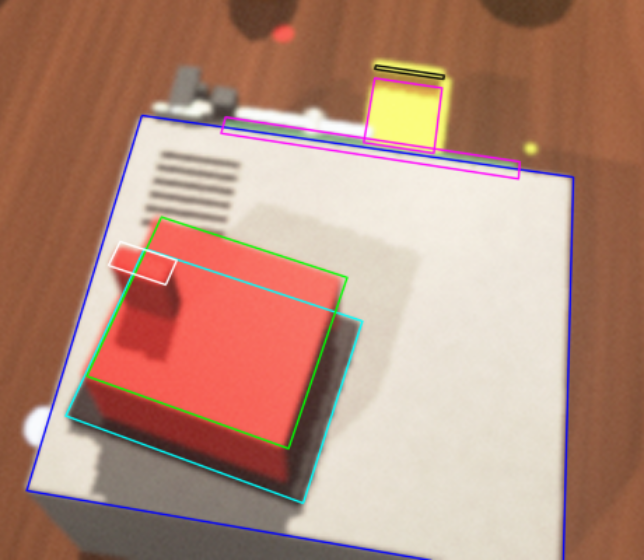

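View pics/ov_top.png

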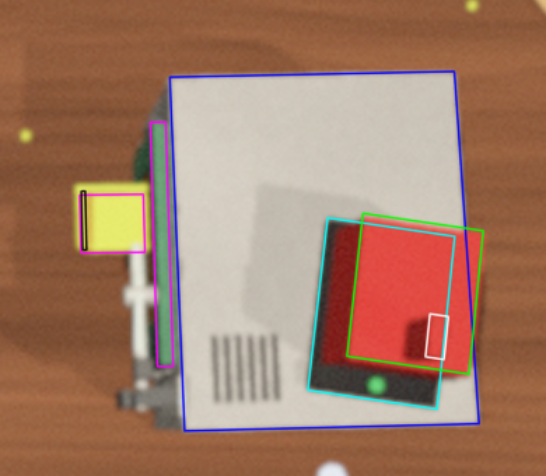

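```bash
cat >> h.py <<'E'
PS=np.array([.5157,-.2058,-.118]); PG=np.array([.6625,-.0490,-1.523])
def quat(yaw):  # tool x down, tool y along world heading yaw
    y=np.array([np.cos(yaw),np.sin(yaw),0]); x=np.array([0,0,-1.]); return Rn.from_matrix(np.c_[x,y,np.cross(x,y)]).as_quat()
def fin(th,dz=0):
    r=np.array([-.084,.102]); c,s=np.cos(th),np.sin(th)
    x=c*r[0]+s*r[1]; z=-s*r[0]+c*r[1]
    return P(PS,(.057+x,0,.173+z-.019+dz))[0]
def pad(th,lx=-.042,ly=-.077,z=.129):
    return P((PG[0],PG[1],PG[2]-th),(lx,ly,z))[0]
E
python3 - <<'E'
from h import *
from rig import *
print(Rn.from_quat(monitor.current_eef_rot()).as_matrix().round(2))
K=kinematics.inverse_kinematics
for half in (0,np.pi):
  q=quat(PS[2]+np.pi/2+half)
  for p in [fin(0,.06),fin(0),fin(1.35),fin(1.5),P(PS,(-.005,-.055,.207))[0],P(PS,(-.005,.0,.207))[0]]:
    j=K(p,q); print('S',half,p.round(3),None if j is None else np.round(j,2))
  for th in (0,.8,1.6):
    q2=quat(PG[2]-th+half)
    for p in (pad(th,z=.2),pad(th,lx=-.0495,z=.1)):
      j=K(p,q2); print('G',half,th,p.round(3),None if j is None else np.round(j,2))
E
```

```text
[[-0.    0.33  0.94]
 [-0.    0.94 -0.33]
 [-1.   -0.    0.  ]]
S 0 [ 0.489 -0.203  0.316] [-0.17  0.29  0.6   1.95 -0.19  0.96  1.97]
S 0 [ 0.489 -0.203  0.256] [-0.04  0.34  0.43  2.02 -0.19  0.82  1.96]
S 0 [ 0.653 -0.222  0.258] [ 0.07  0.53  0.28  1.66 -0.17  0.98  1.86]
S 0 [ 0.667 -0.224  0.245] [ 0.09  0.56  0.24  1.64 -0.16  0.97  1.84]
S 0 [ 0.504 -0.26   0.207] [ 0.15  0.44  0.32  1.99 -0.2   0.74  2.04]
S 0 [ 0.511 -0.205  0.207] [ 0.1   0.41  0.25  2.03 -0.15  0.72  1.89]
G 0 0 [ 0.584 -0.011  0.2  ] [-0.57  0.55  0.74  1.98 -0.51  0.81 -1.06]
G 0 0 [ 0.583 -0.003  0.1  ] [-0.49  0.67  0.62  2.05 -0.67  0.62 -0.93]
G 0 0.8 [0.635 0.034 0.2  ] [-0.78  0.77  1.11  1.87 -0.81  1.04 -1.64]
G 0 0.8 [0.64 0.04 0.1 ] [-0.69  0.84  0.92  1.93 -0.91  0.85 -1.59]
G 0 1.6 [0.703 0.029 0.2  ] [-0.71  0.86  1.11  1.71 -0.84  1.14 -2.46]
G 0 1.6 [0.711 0.029 0.1  ] [ 0.19  0.76 -0.51  1.7   0.48  0.81  2.61]
S 3.141592653589793 [ 0.489 -0.203  0.316] [-0.39  0.35  0.92  1.96 -0.33  0.99 -0.99]
S 3.141592653589793 [ 0.489 -0.203  0.256] [-0.47  0.54  1.15  2.04 -0.62  0.96 -0.67]
S 3.1
[... 169 characters left out ...]
S 3.141592653589793 [ 0.504 -0.26   0.207] [-0.27  0.62  1.02  2.01 -0.69  0.89 -0.56]
S 3.141592653589793 [ 0.511 -0.205  0.207] [-0.44  0.69  1.19  2.05 -0.8   0.97 -0.51]
G 3.141592653589793 0 [ 0.584 -0.011  0.2  ] [-0.09  0.45  0.02  1.95 -0.01  0.74  1.55]
G 3.141592653589793 0 [ 0.583 -0.003  0.1  ] [-0.02  0.59 -0.11  2.02  0.12  0.53  1.41]
G 3.141592653589793 0.8 [0.635 0.034 0.2  ] [-0.27  0.52  0.19  1.84 -0.13  0.8   0.8 ]
G 3.141592653589793 0.8 [0.64 0.04 0.1 ] [-0.21  0.64  0.09  1.9  -0.1   0.61  0.76]
G 3.141592653589793 1.6 [0.703 0.029 0.2  ] [-0.37  0.62  0.4   1.69 -0.3   0.89  0.17]
G 3.141592653589793 1.6 [0.711 0.029 0.1  ] [-0.3   0.73  0.29  1.74 -0.3   0.72  0.17]
```

```bash
python3 - <<'E'
from h import *
from rig import *
q=quat(PS[2]+np.pi/2)
ctrl.move_to(fin(0,.07),q); print(monitor.current_t(),monitor.current_qpos().round(2) if hasattr(monitor.current_qpos(),'round') else monitor.current_qpos())
for n in ('side','top'):
    f=optics.grab_frame(n); cv2.imwrite(f'pics/{n}1.png',cv2.resize(f['color'][:,:,::-1],None,fx=1.4,fy=1.4))
ctrl.move_straight(fin(0),vel=.12)
print(monitor.current_tcp_pos(),fin(0),monitor.current_force())
for n in ('side','top'):
    f=optics.grab_frame(n); c=f['color'][:,:,::-1]; c=c[190:420,120:360] if n=='side' else c[170:300,360:500]
    cv2.imwrite(f'pics/{n}2.png',cv2.resize(c,None,fx=2.6 if n=='side' else 4,fy=2.6 if n=='side' else 4,interpolation=cv2.INTER_CUBIC))
print(monitor.current_t())
E
```

```text
3.3417 [-0.19  0.28  0.62  1.94 -0.19  0.98  1.97]
[ 0.48912952 -0.20289891  0.25639742] [ 0.48888776 -0.20262139  0.256     ] [-0.1872311  -0.39884843  0.014857  ]
4.275
```

View pics/side2.png

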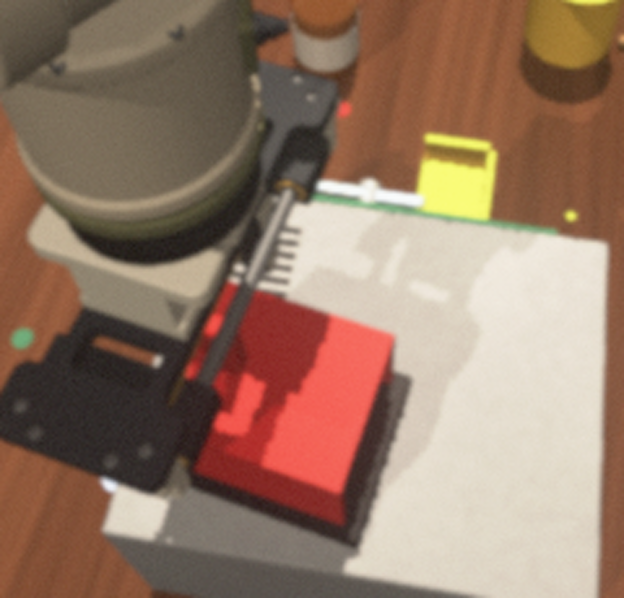

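View pics/top2.png

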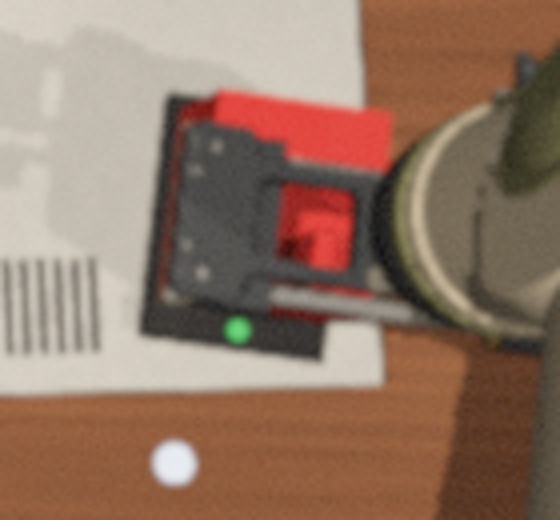

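The fin shows between the jaws (top crop around (320,235)), so I'll clamp it and follow the arc.

```bash
python3 - <<'E'
from h import *
from rig import *
ctrl.clamp(10)
print(monitor.current_t(),monitor.current_gripper_width(),monitor.current_force())
for th in np.linspace(0,1.4,8)[1:]:
    ctrl.move_straight(fin(th),vel=.12)
    print(round(th,2),monitor.current_tcp_pos(),monitor.current_force(),monitor.current_gripper_width())
print(monitor.current_t())
for n in ('side','top'):
    f=optics.grab_frame(n); cv2.imwrite(f'pics/{n}3.png',cv2.resize(f['color'][150:,100:][:,:,::-1] if n=='side' else f['color'][100:320,250:540][:,:,::-1],None,fx=1.7 if n=='side' else 2.5,fy=1.7 if n=='side' else 2.5))
E
```

```text
5.5 0.012011146678027126 [-0.25000804  1.03982867  0.36325855]
0.2 [ 0.51103186 -0.20510186  0.2708046 ] [-0.36087958  1.55070875  1.3218435 ] 0.012171057138834034
0.4 [ 0.53491544 -0.20792573  0.28052433] [0.68909913 2.1801697  0.55746038] 0.01168520082447029
0.6 [ 0.56055447 -0.2110192   0.28536316] [0.63112715 2.43659268 0.30969608] 0.01155859230845665
0.8 [ 0.58664241 -0.21411726  0.28506489] [1.12221805 2.69999768 0.18449549] 0.011657106147716258
1.0 [ 0.61232773 -0.21717116  0.27965539] [ 1.77908749  3.18383369 -0.4801599 ] 0.012264936190531366
1.2 [ 0.63657735 -0.22004846  0.26923258] [ 0.2260822   3.13723998 -0.0740521 ] 0.011761256735780311
1.4 [ 0.65817402 -0.22266947  0.25408232] [2.8287632  1.86761872 1.56471265] 0.011651846878753501
8.0667
```

View pics/side3.png

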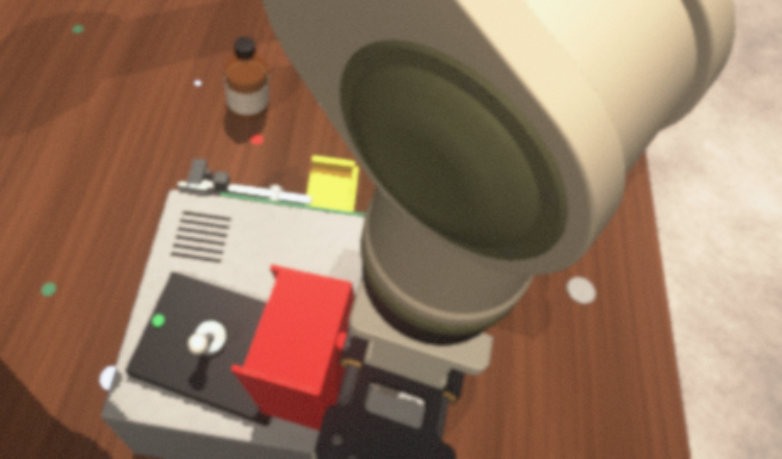

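View pics/top3.png

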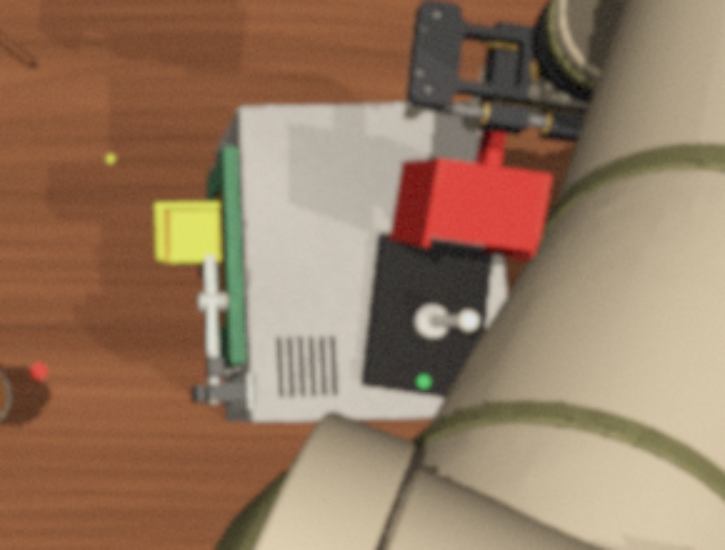

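```bash
python3 - <<'E'
from h import *
from rig import *
X=least_squares(lambda X:np.r_[proj('side',X)[0]-[215.9,351.8],proj('top',X)[0]-[437.2,228]],[.5,-.2,.2]); print(X.x.round(4),X.fun.round(1),P(PS,(-.005,-.0174,.214)))
ctrl.open_jaws()
p=fin(1.4); p[2]=.36
ctrl.move_straight(p,vel=.25)
ctrl.clamp(10)
a=P(PS,(-.005,-.055,.32))[0]
ctrl.move_straight(a,vel=.25)
print(monitor.current_t(),monitor.current_force(),monitor.current_gripper_width())
for n in ('side','top'):
    f=optics.grab_frame(n); cv2.imwrite(f'pics/{n}4.png',cv2.resize(f['color'][150:,100:][:,:,::-1] if n=='side' else f['color'][100:320,250:540][:,:,::-1],None,fx=1.7 if n=='side' else 2.5,fy=1.7 if n=='side' else 2.5))
E
```

```text
[ 0.5081 -0.2239  0.2166] [-0.1  0.  -0.  -0.1] [[ 0.50868633 -0.22249037  0.214     ]]
12.325 [0.55292697 0.38163592 0.03317694] 0.00040152217519349824
```

View pics/side4.png

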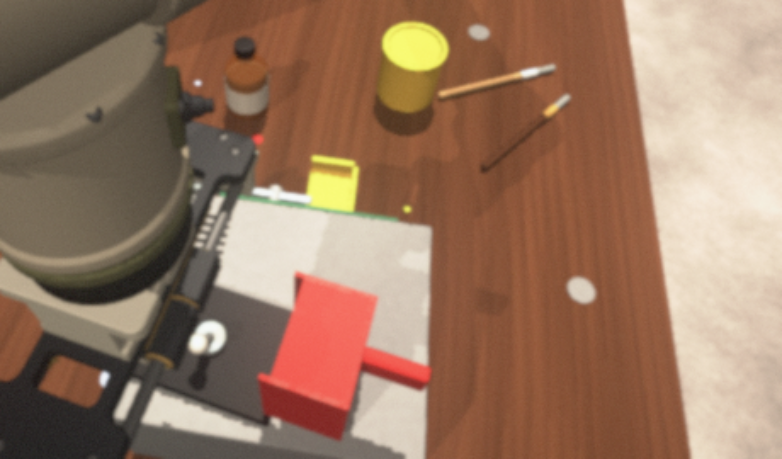

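View pics/top4.png

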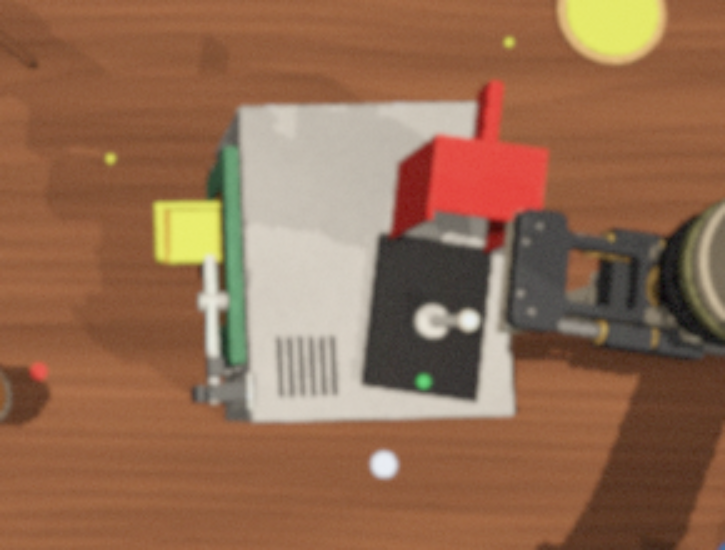

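```bash
python3 - <<'E'
from h import *
from rig import *
ctrl.move_straight(P(PS,(-.005,-.055,.209))[0],vel=.2)
print(monitor.current_force())
u=np.array([-np.sin(PS[2]),np.cos(PS[2]),0])
f0=monitor.current_force()@u
for y in np.r_[-.040:-.012:.004,-.012:.0:.0015]:
    ctrl.move_straight(P(PS,(-.005,y,.209))[0],vel=.08)
    f=monitor.current_force(); print(round(y*1000,1),round(f@u-f0,2),f[2].round(2),end=' | ')
    if abs(f@u-f0)>6: break
print(monitor.current_t())
for n in ('side','top'):
    f=optics.grab_frame(n); cv2.imwrite(f'pics/{n}5.png',cv2.resize(f['color'][150:,100:][:,:,::-1] if n=='side' else f['color'][100:320,250:540][:,:,::-1],None,fx=1.7 if n=='side' else 2.5,fy=1.7 if n=='side' else 2.5))
E
```

```text
[ 0.92013193 -0.2174467   0.78768348]
-40.0 -0.46 0.76 | -36.0 -1.51 4.65 | -32.0 -4.98 12.29 | -28.0 -9.03 19.2 | 14.2167
```

View pics/side5.png

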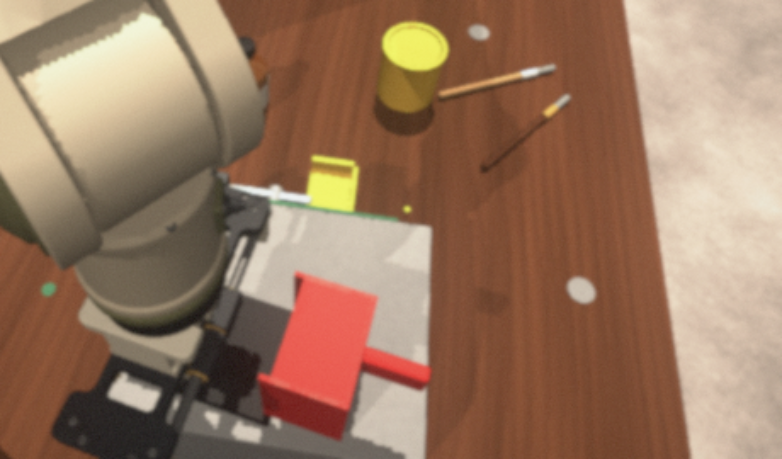

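View pics/top5.png

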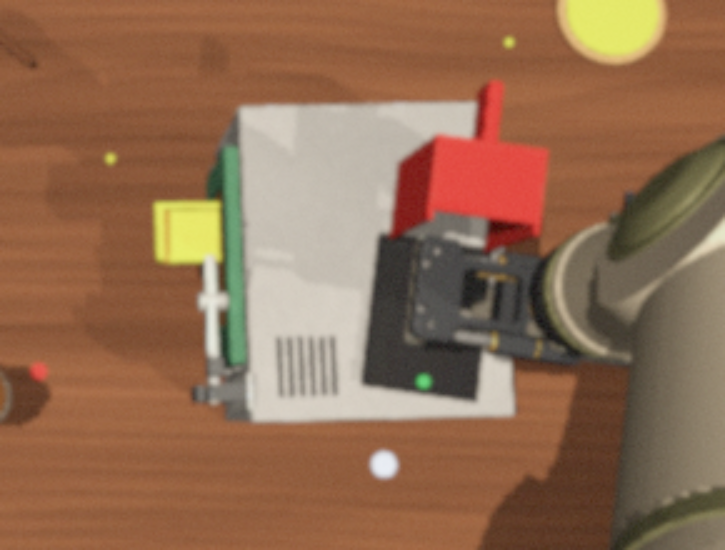

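```bash
python3 - <<'E'
from h import *
from rig import *
ctrl.move_straight(P(PS,(-.005,-.055,.209))[0],vel=.15)
ctrl.move_straight(P(PS,(-.005,-.055,.193))[0],vel=.15)
for n in ('side','top'):
    f=optics.grab_frame(n); cv2.imwrite(f'pics/{n}6.png',cv2.resize(f['color'][230:,130:350][:,:,::-1] if n=='side' else f['color'][180:290,370:500][:,:,::-1],None,fx=3 if n=='side' else 4.5,fy=3 if n=='side' else 4.5,interpolation=cv2.INTER_CUBIC))
print(monitor.current_t(),monitor.current_force())
E
```

```text
15.0083 [ 0.36692989  0.25442265 -0.48506028]
```

View pics/side6.png

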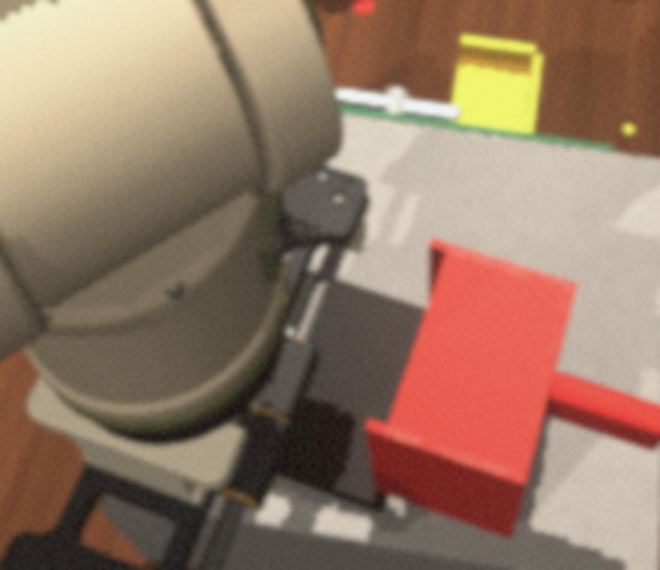

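View pics/top6.png

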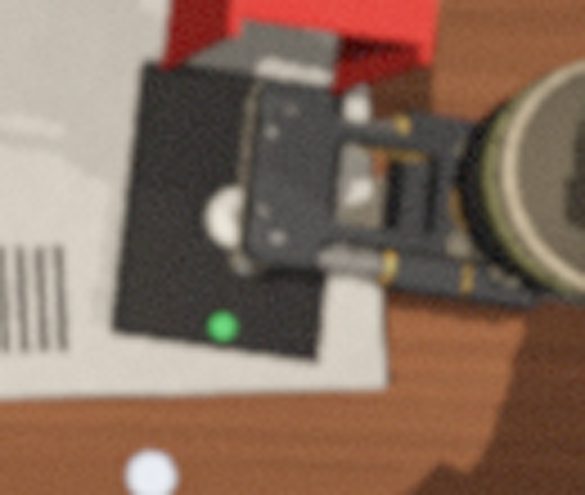

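```bash
python3 - <<'E'
from h import *
from rig import *
u=np.array([-np.sin(PS[2]),np.cos(PS[2]),0])
f0=monitor.current_force()
for y in np.r_[-.044:-.012:.003,-.012:.0:.0015]:
    ctrl.move_straight(P(PS,(-.005,y,.193))[0],vel=.1)
    f=monitor.current_force()-f0; print(round(y*1000,1),round(f@u,2),f[2].round(2),end=' | ')
    if abs(f@u)>7 or abs(f[2])>8: break
print(monitor.current_t())
for n in ('side','top'):
    f=optics.grab_frame(n); cv2.imwrite(f'pics/{n}7.png',cv2.resize(f['color'][230:,130:350][:,:,::-1] if n=='side' else f['color'][180:290,370:500][:,:,::-1],None,fx=3 if n=='side' else 4.5,fy=3 if n=='side' else 4.5,interpolation=cv2.INTER_CUBIC))
E
```

```text
-44.0 -0.6 0.89 | -41.0 -0.61 0.75 | -38.0 -0.31 1.12 | -35.0 -0.46 0.92 | -32.0 -2.04 2.67 | -29.0 -1.97 1.04 | -26.0 -1.81 1.09 | -23.0 0.02 0.56 | -20.0 -0.28 0.62 | -17.0 0.71 -0.01 | -14.0 -0.59 0.17 | -12.0 -1.28 0.01 | -10.5 -2.78 0.03 | -9.0 -1.83 -1.01 | -7.5 -3.48 1.28 | -6.0 -7.2 -0.87 | 19.0167
```

View pics/top7.png

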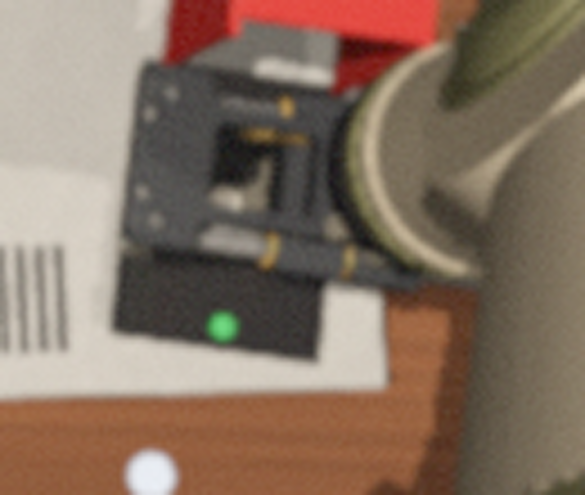

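```bash
python3 - <<'E'
from h import *
from rig import *
ctrl.move_straight(P(PS,(-.005,-.04,.193))[0],vel=.2)
ctrl.move_straight(P(PS,(-.005,-.045,.36))[0],vel=.3)
print(monitor.current_t(),monitor.current_force())
f=optics.grab_frame('top');cv2.imwrite('pics/top8.png',cv2.resize(f['color'][180:290,370:500][:,:,::-1],None,fx=4.5,fy=4.5,interpolation=cv2.INTER_CUBIC))
f=optics.grab_frame('side');cv2.imwrite('pics/side8.png',cv2.resize(f['color'][230:,130:350][:,:,::-1],None,fx=3,fy=3,interpolation=cv2.INTER_CUBIC))
for th in(0,.9):
  t=th-.45; p=P(PS,(-.005,.04*np.sin(t),.178+.04*np.cos(t)))
  print((proj('top',p)-[370,180])*4.5,(proj('side',p)-[130,230])*3)
E
```

```text
20.1417 [ 0.23064974 -0.04784703  0.39153493]
[[296.90502432 214.59031427]] [[260.13871936 364.52292242]]
[[218.61837099 203.15721593]] [[289.25797262 294.14634986]]
```

View pics/top8.png

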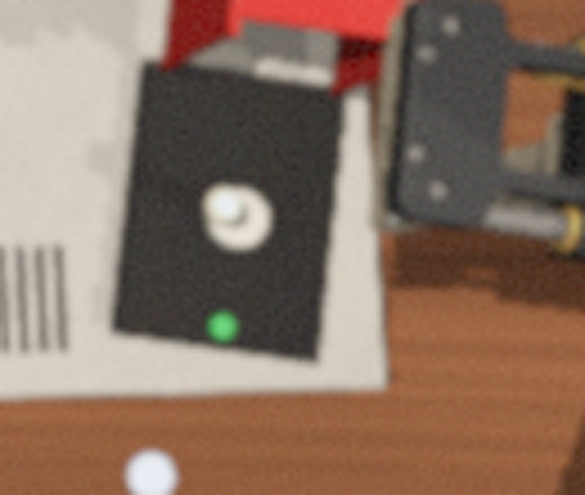

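View pics/side8.png

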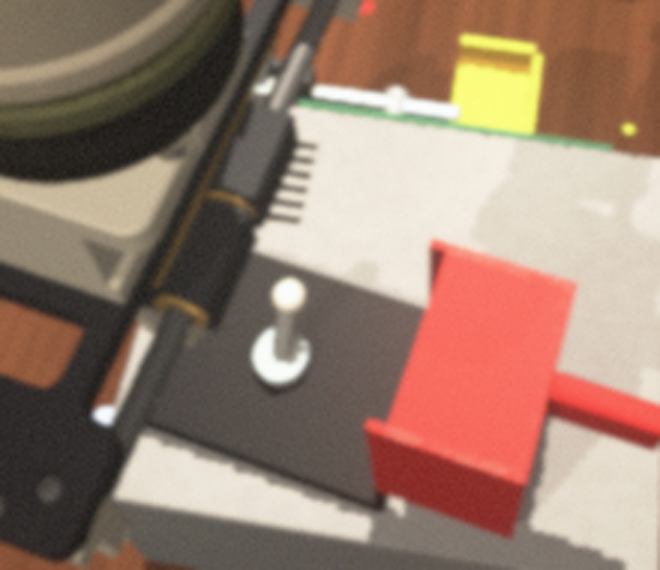

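```bash
python3 - <<'E'
from h import *
from rig import *
p=fin(1.53); a=p.copy(); a[2]=.36
ctrl.move_straight(a,vel=.35)
ctrl.open_jaws()
ctrl.move_straight(p,vel=.2)
ctrl.clamp(10)
print(monitor.current_t(),monitor.current_gripper_width(),monitor.current_force())
for th in np.linspace(1.53,0,8)[1:]:
    ctrl.move_straight(fin(th),vel=.14)
    print(round(th,2),monitor.current_force().round(1),monitor.current_gripper_width())
ctrl.open_jaws()
ctrl.move_straight(fin(0,.07),vel=.3)
print(monitor.current_t())
f=optics.grab_frame('top');cv2.imwrite('pics/top9.png',cv2.resize(f['color'][125:285,295:475][:,:,::-1],None,fx=3.75,fy=3.75,interpolation=cv2.INTER_CUBIC))
f=optics.grab_frame('side');cv2.imwrite('pics/side9.png',cv2.resize(f['color'][230:,130:350][:,:,::-1],None,fx=3,fy=3,interpolation=cv2.INTER_CUBIC))
E
```

```text
24.3083 0.01197804215850316 [-0.03720163 -0.32409979  0.28932521]
1.31 [-1.   0.2  0.6] 0.012050051162523067
1.09 [-0.8  0.8  0.7] 0.011837642015445815
0.87 [-0.4  1.2  0.4] 0.01216931531016282
0.66 [-0.3  1.6  0.4] 0.011988111778728027
0.44 [-1.8  2.4  1.3] 0.011851334514457945
0.22 [-1.1  4.6 -0.5] 0.011841204828146034
0.0 [-0.6  4.  -1.9] 0.011715670363384466
28.5333
```

View pics/top9.png

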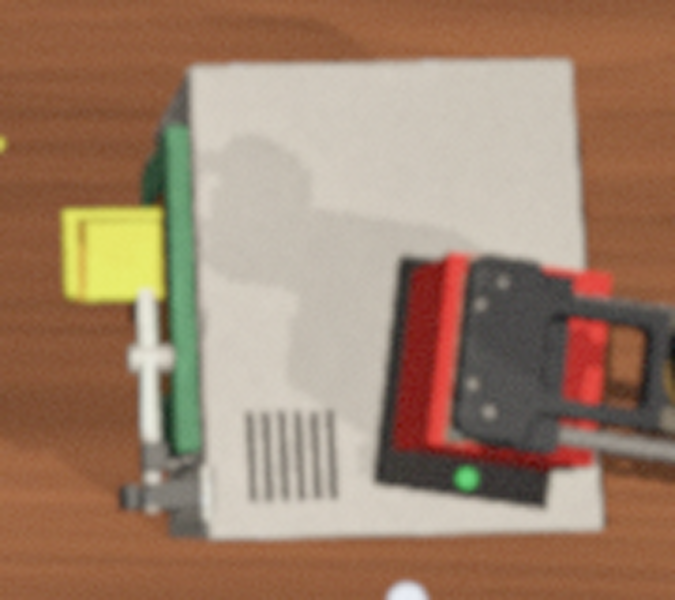

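View pics/side9.png

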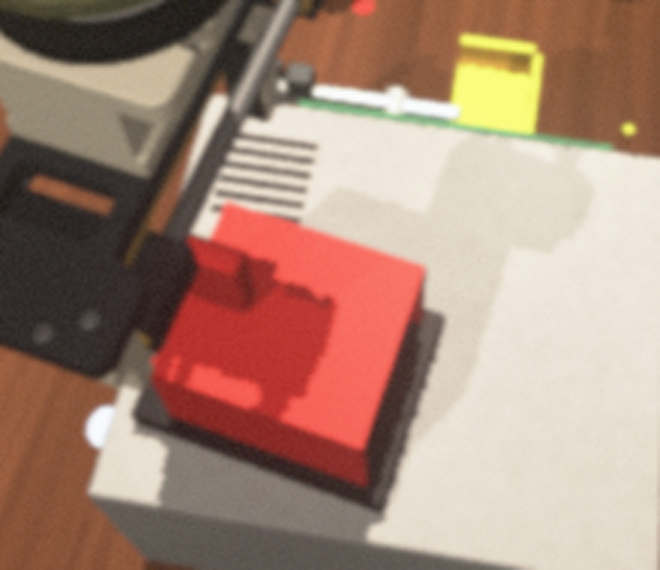

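```bash
python3 - <<'E'
from h import *
from rig import *
q=quat(PG[2]+np.pi)
ctrl.clamp(20)
ctrl.move_straight(pad(0,lx=-.044,z=.26),q,vel=.3)
ctrl.move_straight(pad(0,lx=-.044,z=.155),q,vel=.2)
print(monitor.current_t(),monitor.current_force(),monitor.current_tcp_pos(),pad(0,lx=-.044,z=.155))
for n in ('side','top'):
    f=optics.grab_frame(n); c=f['color'][:,:,::-1]; c=c[190:350,200:400] if n=='side' else c[130:280,290:460]
    cv2.imwrite(f'pics/{n}10.png',cv2.resize(c,None,fx=3.5,fy=3.5,interpolation=cv2.INTER_CUBIC))
E
```

```text
31.6583 [ 0.44830029 -0.71367173  0.01854717] [ 0.58387246 -0.0099644   0.1560849 ] [ 0.5834857  -0.00872917  0.155     ]
```

View pics/top10.png

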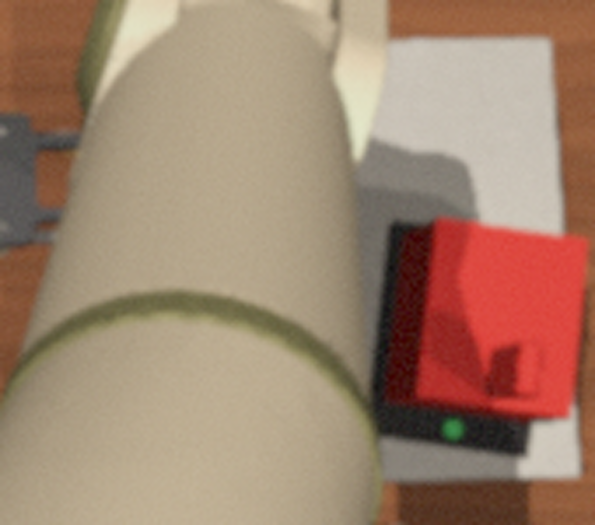

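View pics/side10.png

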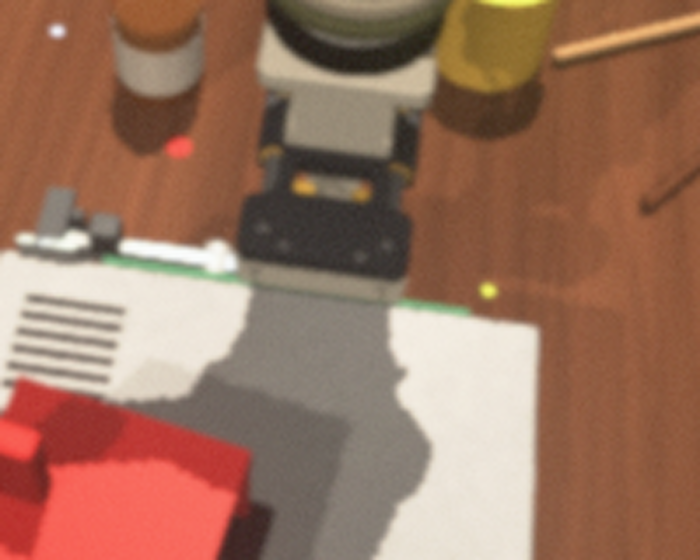

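```bash
python3 - <<'E'
from h import *
from rig import *
q=quat(PG[2]+np.pi)
L=-.046
ctrl.move_straight(pad(0,lx=L,z=.136),q,vel=.15)
f0=monitor.current_force(); print(f0.round(1))
ctrl.move_straight(pad(0,lx=L,z=.121),q,vel=.08)
z=.121; print(z,(monitor.current_force()-f0).round(1))
while z>.096:
    z-=.0012
    ctrl.move_straight(pad(0,lx=L,z=z),q,vel=.06)
    f=monitor.current_force()-f0; print(round(z,4),f.round(1),end='|')
    if f[2]>7.5 or np.linalg.norm(f[:2])>10: break
print(monitor.current_t(),monitor.current_tcp_pos())
open('z.txt','w').write(str(z))
E
```

```text
[-0.1 -0.1  0.8]
0.121 [-0.3  0.6  0.5]
0.1198 [ 0.8 -0.2  0.1]|0.1186 [ 0.6 -0.6  0.2]|0.1174 [-0.3  0.7  0.6]|0.1162 [-0.2 -0.6  0.4]|0.115 [0.4 0.5 0. ]|0.1138 [ 0.  -0.3 -0.3]|0.1126 [0.3 0.4 0.4]|0.1114 [0.2 0.3 0.8]|0.1102 [-1.6  0.1  4.9]|0.109 [-3.6  0.4 13.2]|34.8667 [ 0.58336058 -0.00676617  0.10986199]
```

```bash
python3 - <<'E'
from h import *
from rig import *
for n in ('side',):
    f=optics.grab_frame(n); c=f['color'][:,:,::-1]; c=c[200:310,190:350]
    cv2.imwrite(f'pics/{n}11.png',cv2.resize(c,None,fx=5,fy=5,interpolation=cv2.INTER_CUBIC))
print(monitor.current_force(),monitor.current_tcp_pos(), monitor.current_t())
E
```

```text
[-4.69928185  0.7879925  14.02984789] [ 0.5833781  -0.00678005  0.10988836] 34.9167
```

View pics/side11.png

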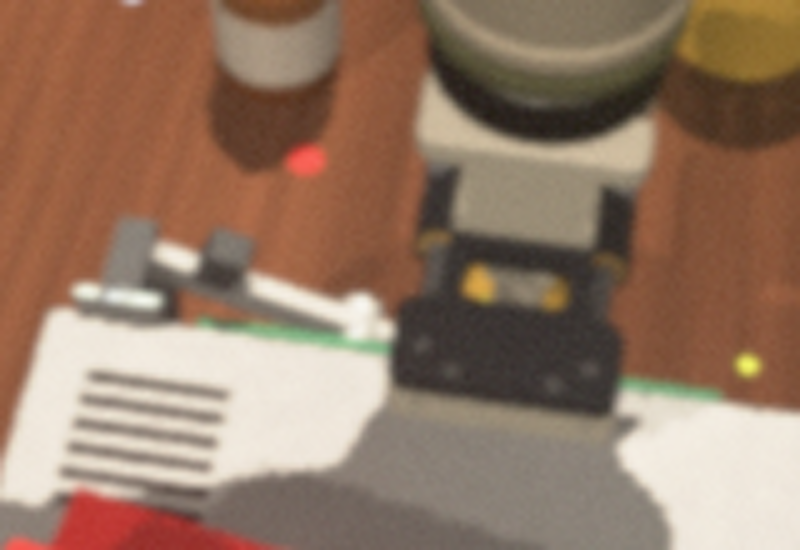

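```bash
python3 - <<'E'
from h import *
from rig import *
q=quat(PG[2]+np.pi)
z=.1098
ctrl.move_straight(pad(0,lx=-.046,z=z),q,vel=.06)
print(monitor.current_force().round(1))
for th,lx in [(0,-.052),(0.0,-.056),(.05,-.056),(.1,-.056),(.16,-.056),(.22,-.056),(.3,-.056)]:
    ctrl.move_straight(pad(th,lx=lx,z=z),quat(PG[2]+np.pi-th),vel=.06)
    f=monitor.current_force(); print(th,f.round(1),monitor.current_tcp_pos().round(4))
    if np.linalg.norm(f[:2])>20 or abs(f[2])>25: print('STOP');break
print(monitor.current_t())
for n in ('side',):
    f=optics.grab_frame(n); c=f['color'][:,:,::-1]; c=c[170:310,190:350]
    cv2.imwrite(f'pics/{n}12.png',cv2.resize(c,None,fx=4.2,fy=4.2,interpolation=cv2.INTER_CUBIC))
f=optics.grab_frame('top'); cv2.imwrite('pics/top12.png',f['color'][:,:,::-1])
E
```

```text
[-1.5 -0.1  8. ]
0 [-0.2 -0.8  4.1] [ 0.5838 -0.0008  0.1102]
0.0 [ 4.8 -3.4  1.9] [0.5852 0.0021 0.1104]
0.05 [ 5.4 -2.7  1.2] [0.588  0.0063 0.1102]
0.1 [ 4.8 -3.2 -0. ] [0.5908 0.01   0.1102]
0.16 [ 4.7 -4.5  0.5] [0.5945 0.0144 0.1101]
0.22 [ 5.  -3.6  1.2] [0.5983 0.0184 0.1101]
0.3 [ 3.4 -3.3  0.6] [0.6038 0.0235 0.11  ]
36.9417
```

View pics/side12.png

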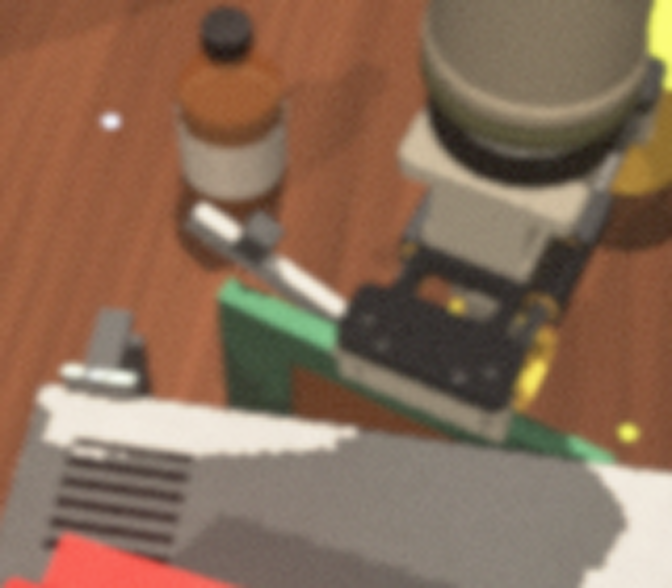

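View pics/top12.png

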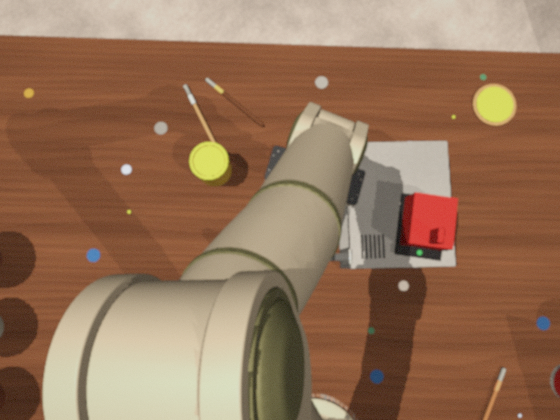

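```bash
python3 - <<'E'
from h import *
def ground(n,uv,z):
    c=C[n]; d=c['R'].T@np.linalg.solve(c['camera_matrix'],[*uv,1.]); o=-c['R'].T@c['t']; return o+d*(z-o[2])/d[2]
for nm,uv,z in(('bottle',(238,258),.13),('tin',(209,160),.096)):
    g=ground('top',uv,z); print(nm,g.round(3),'dist hinge',np.hypot(*(g[:2]-PG[:2])).round(3))
E
```

```text
bottle [0.44  0.175 0.13 ] dist hinge 0.316
tin [0.661 0.253 0.096] dist hinge 0.302
```

```bash
python3 - <<'E'
from h import *
from rig import *
z=.1098
for th in np.linspace(.3,1.5,9)[1:]:
    ctrl.move_straight(pad(th,lx=-.056,z=z),quat(PG[2]+np.pi-th),vel=.08)
    f=monitor.current_force(); print(th.round(2),f.round(1),monitor.current_tcp_pos().round(4))
    if np.linalg.norm(f[:2])>20 or abs(f[2])>25: print('STOP');break
print(monitor.current_t())
f=optics.grab_frame('side'); c=f['color'][:,:,::-1]; c=c[120:310,190:420]
cv2.imwrite(f'pics/side13.png',cv2.resize(c,None,fx=3,fy=3,interpolation=cv2.INTER_CUBIC))
f=optics.grab_frame('top'); cv2.imwrite('pics/top13.png',cv2.resize(f['color'][80:290,180:470][:,:,::-1],None,fx=2.6,fy=2.6))
E
```

```text
0.45 [ 1.8 -0.8  0.4] [0.6147 0.0325 0.1098]
0.6 [ 1.8 -0.   0.9] [0.6263 0.0393 0.1096]
0.75 [1.4 0.3 0.9] [0.6396 0.0437 0.1097]
0.9 [ 1.8 -1.1  0.9] [0.6537 0.0458 0.1097]
1.05 [ 1.1 -1.2  0.8] [0.668  0.0458 0.1098]
1.2 [ 0.9 -0.6  1.9] [0.6821 0.0439 0.1098]
1.35 [ 1.5 -0.8  0.7] [0.6958 0.0399 0.1098]
1.5 [ 1.2 -0.7  0.7] [0.7087 0.0339 0.1097]
39.6417
```

View pics/side13.png

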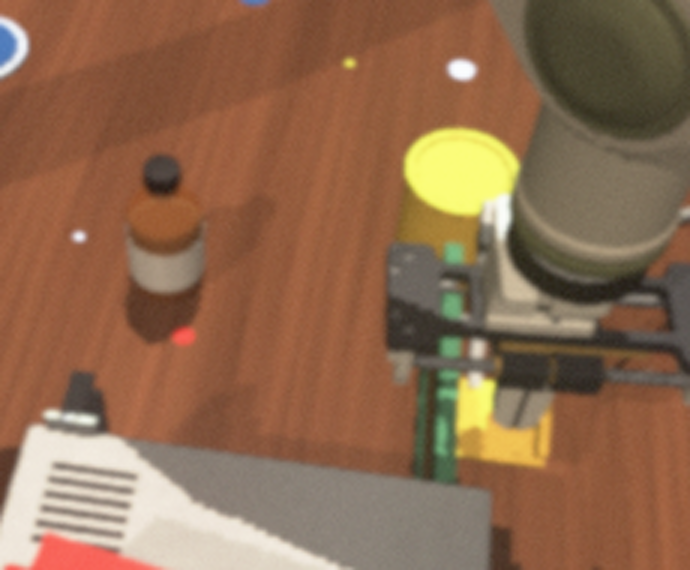

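View pics/top13.png

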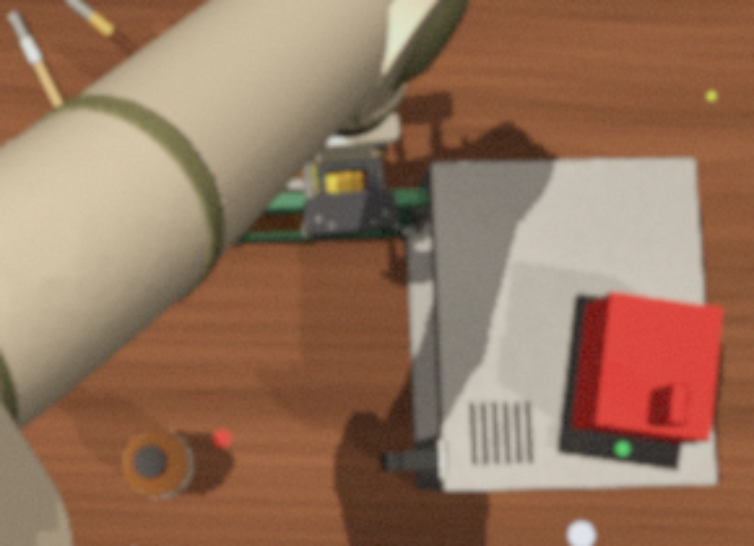

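```bash
python3 - <<'E'
from h import *
def ground(n,uv,z):
    c=C[n]; d=c['R'].T@np.linalg.solve(c['camera_matrix'],[*uv,1.]); o=-c['R'].T@c['t']; return o+d*(z-o[2])/d[2]
a=ground('top',(180+270/2.6,80+203/2.6),.144);b=ground('top',(180+425/2.6,80+197/2.6),.144);print(a,b,a-b)
# side: green top centre line ends
a2=ground('side',(190+454/3,120+245/3),.144);b2=ground('side',(190+446/3,120+480/3),.144);print(a2,b2)
for a,b in((a,b),(a2,b2)):
    d=a-b; ang=np.arctan2(d[1],d[0]) # = yaw - th - pi/2
    print('theta',(PG[2]-np.pi/2-ang)%(2*np.pi))
for th in (1.4,1.5,1.57,1.65): print(th,((proj('side',P((*PG[:2],PG[2]-th),[(-.006,-.19,.144),(-.006,0,.144)]))-[190,120])*3).round().tolist(),((proj('top',P((*PG[:2],PG[2]-th),[(-.006,-.1,.144),(-.006,0,.144)]))-[180,80])*2.6).round().tolist())
E
```

```text
[0.65865877 0.08225268 0.144     ] [ 0.66769119 -0.04758393  0.144     ] [-0.00903242  0.12983661  0.        ]
[0.65751702 0.13779779 0.144     ] [ 0.66955932 -0.03998532  0.144     ]
theta 1.5491369911373845
theta 1.5509600486123052
1.4 [[410.0, 238.0], [443.0, 491.0]] [[308.0, 218.0], [425.0, 196.0]]
1.5 [[437.0, 239.0], [443.0, 492.0]] [[307.0, 206.0], [426.0, 196.0]]
1.57 [[457.0, 242.0], [443.0, 493.0]] [[307.0, 198.0], [426.0, 196.0]]
1.65 [[479.0, 246.0], [443.0, 494.0]] [[308.0, 189.0], [427.0, 196.0]]
```

```bash
python3 - <<'E'
from h import *
from rig import *
q=quat(PG[2]+np.pi-1.55)
ctrl.move_straight(pad(1.55,lx=-.048,z=.111),q,vel=.05); print(monitor.current_force().round(1))
ctrl.move_straight(pad(1.55,lx=-.047,z=.137),q,vel=.06); print(monitor.current_force().round(1))
ctrl.move_straight(pad(1.55,lx=-.047,z=.30),q,vel=.2); print(monitor.current_force().round(1))
ctrl.move_to([.5,.45,.4],q)
print(monitor.current_t(),monitor.current_tcp_pos())
f=optics.grab_frame('side'); cv2.imwrite(f'pics/side14.png',cv2.resize(f['color'][100:,130:450][:,:,::-1],None,fx=1.85,fy=1.85,interpolation=cv2.INTER_CUBIC))
f=optics.grab_frame('top'); cv2.imwrite('pics/top14.png',cv2.resize(f['color'][80:290,180:470][:,:,::-1],None,fx=2.6,fy=2.6))
E
```

```text
[-1.6 -0.6  1.1]
[-0.9 -0.5 -0.1]
[-0.4 -0.2 -0.9]
43.2833 [0.50081239 0.44868021 0.3999513 ]
```

View pics/side14.png

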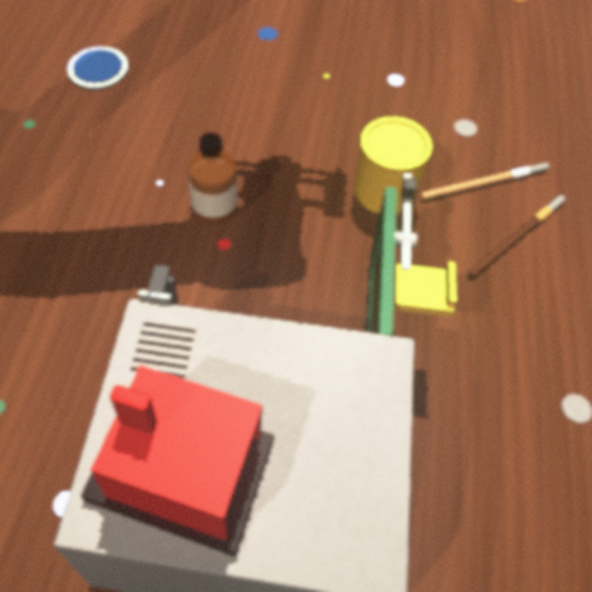

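View pics/top14.png

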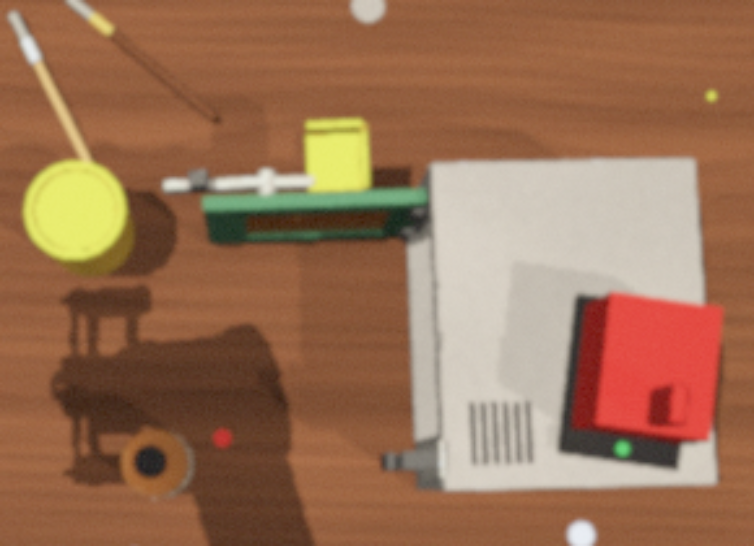

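```bash
python3 - <<'E'
from rig import *
ctrl.hand_in(); print(monitor.current_t())
E
```

```text
the job is handed in; nothing more can be done
the job is handed in; nothing more can be done
```

The job was finished and handed in at about 43 s, inside the 64 s limit. hand_in gives no verdict, so the checks below are mine.

**What I did**
- **Lamp:** I pinched the fin, swung the guard open, flipped the toggle right over, and lowered the guard shut again.
- **Gate:** I pressed the lever by feel until the bar met the keeper. I held that depth while drawing the gate out, swung it square, and eased the lever up so the bar dropped back.

**What the last checks showed**
- **Toggle:** it sat within about 2 mm of the "off" position predicted for it. I checked this before closing the guard.
- **Guard:** the hood is back in its original place in both pictures.
- **Gate:** two separate image measurements put it at about 1.55 rad. I took them just before letting the lever go. It still looked square in the last pictures, with the bar level.
- **Tin and bottle:** both are within about 2 pixels of where they started. I never saw the pots in the pictures, but nothing entered the cabinet.

**What went wrong or disagreed**
- **Toggle push:** my first try was set too high and wedged on the ball, with about 19 N upward on the fingers. I backed off, went 16 mm lower, and it flipped at 7 N at most.
- **Lever press:** the expected 2 N was lost in sensor noise, so I confirmed the raised bar by picture. The force at the keeper peaked at about 14 N, below the 35 N limit.

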